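Hold the raking-light lid at its index for a specimen photo

ROBOT

A 6-joint arm with a two-finger parallel gripper is mounted at the origin on the work surface. World frame = base frame: x ahead of the robot, y to its left, z up, the work surface at z = 0. Lengths are in m, angles in rad, forces in N, time in s.
With the tool pointing down it reaches from about 0.35 to 0.975 m from the base axis. Payload 4.9 kg.
Tool frame: the origin (TCP) lies at the very end of the fingers, on their centre line; the grasp point (between the pads) lies 19 mm behind it; z points along the fingers, y is the line along which they close (so a half turn about z gives the same grasp; the last joint's range is limited). The gripper opens to 85 mm and grips with 20 to 120 N. Pads are 22 mm wide; open, the fingers measure 114 mm over their backs; the gripper's body (76 mm by 85 mm) begins 54 mm behind the grasp point. The pads swing forward as they close: fully open they stand 13 mm farther back than shut.
Start: joints at [-1.231, 0.053, 1.613, -0, 1.476, -0.119], TCP at [0.277, -0.56, 0.194] pointing down, gripper open.
Joint ranges: [-3.01, 3.01], [-1.01, 2.22], [0.06, 2.58], [-1.02, 4.17], [0.09, 2.62], [-3.14, 3.14]. Speed limits (rad/s): [2.57, 2.57, 3.14, 3.14, 3.14, 3.14].

INTERFACE

Orientations are given as a rotation vector (axis times angle).
In Python, from station import * gives the robot as it stands.
- The arm moves only by the shell command python3 -m crank 'ROWS' [OPENING] [FORCE]. ROWS is JSON, a list of rows, each an object with "offset": the shift along the tool's x, y, z in m, a list of three; "twist": the turn, a rotation vector about the tool's x, y, z in degrees, a list of three. In form: [{"offset": [x, y, z], "twist": [rx, ry, rz]}, ...]. A call has 1 to 20 rows; each row is the pose to reach, as a shift and turn from the pose commanded when the call began, along the tool's axes at that moment; what a row does not reach only later rows make up. A row lasts 1/8 s, in which the tool goes at most 62.5 mm and 10.7 degrees, less where a joint would pass 70% of its speed; a pose out of reach is approached as far as the arm can. A call with a gripper value outside its range is refused whole. OPENING is the opening, from 0 (shut) to 1 (fully open), set as the call begins (- or left out, the last holds). The fingers move at their own pace and stop on an object; FORCE is the grip in N (left out, the last holds). Time passes only in rows, so rows that repeat a pose let the fingers close. It gives the time, the measured TCP pose, the force, the opening and the grip force at its end, in the units of the state.
- get_obs(): the state, without advancing time (a new reading comes with each control period).
- get_image(name): name is "scene" or "side" or "wrist"; returns the picture (480x640x3 uint8, red, green, blue); there is no depth.
- get_calibration(name): a dict with "intrinsics" (3x3 intrinsics, pixels), "k1" (the pictures are not rectified: a ray, as slopes to the right and down, at radius r is drawn at 1 + k1 r^2 times it, then the intrinsics apply), "world_from_camera" (4x4, takes a point from camera to world coordinates); the wrist camera has in their place "tool_from_camera" (4x4, takes a point from camera to tool coordinates, whose origin is the TCP and whose axes are the flange's). Camera axes: x right, y up, looking along -z (the intrinsics and any distortion apply to the point x, -y, -z); pixel columns grow to the right and rows downward; lengths in m; the calibration is good to about 2 mm. A picture is of the moment at which its call begins: read the wrist's pose just before it. get_calibration takes no time and is no camera call.
- finish_job(): hands the job in; it is judged then, once.
Trained networks look in the newest picture that a camera, given by its name, has taken for a name from the list of things; names that differ only in an ending like _2 or _b are one class to them, and where a whole thing is asked for, a point or a joint stands for the part that bears it (a point fixed in the world has none). Each returns a list of dicts, best first, with "confidence" (0 to 1); they miss things now and then, are a little off and sometimes report something else, mostly with a low value. They report only what shows in the picture. A call takes as long as a camera call. They do not tell look-alikes from the thing itself.
- cut_out(query, camera): "region" (480x640 bool, what is visible of it) and "rect" ([centre column, centre row, width, height] in pixels, round what is visible of it).
The state is a dict: "t": time; "q": joint angles; "dq": joint speeds; "effort": joint torques, N m; "tool_pos": TCP position; "tool_rot": TCP orientation; "contact_force": force on the tool from outside, world axes, zero at the start; "wrist_torque": the same for the moment, N m; "opening": finger opening in m; "grip_force": force on a finger pad.
Only numpy, scipy, OpenCV 4.12 (cv2) and the standard library are available. Lean on these libraries where they do the work, as an engineer would, in place of code of your own. Each camera call takes 0.05 s, during which the arm holds its last target. There are 200 camera calls.

TASK

Stand the red specimen mount centrally and upright on the small raised post and let go of it, with the light box's lid still shut. Then take the lid by its orange knob, lift it against its spring until the yellow pointer lines up with the red index on the quadrant, and finish while still holding the lid there, for the photo: the spring shuts it if you let go. Leave the mount standing on the post, do not move the red index, and leave the other things on the bench where they are.

Things in the scene. Friction and masses are not known exactly. Their poses are not given: they have to be found in the camera images.
- red_mount_center (a point): red resin specimen mount, an upright cylinder 32 mm in diameter and 24 mm high with a small steel square on its top face, about 60 g, loose on the bench among two like it (blue, green); this point is its centre, 12 mm above its underside; z up
- post_top (a point): centre of the top face of the fixed specimen post: a flat aluminium disc 26 mm in diameter, 62 mm above the bench, on a 14 mm stem with a base disc 70 mm in diameter; z up
- lid_hinge (a point): middle of the light box's hinge axis, 70 mm above the bench. The box (fixed; cream, 200 x 180 x 68 mm) is shut by a silver lid. The hinge axis is level, along this frame's x; y points from the lid's free edge to the hinge; z up. The free edge lies 176 mm from the hinge on the -y side, and the post stands beyond it. A white quadrant plate stands beside the box, 12 mm off its +x face, and rises to 205 mm above the bench
- lid_knob (a point): centre of the lid's knob: an orange cylinder 22 mm in diameter, 34 mm long, lying parallel to the hinge axis, held on a 12 mm wide stem at the middle of the lid's free edge, so that both flat ends and the underside are free. It lies 205 mm from the hinge axis along the lid and 6 mm above the plane through the axis: with the lid shut (76 mm above the bench) at (0, -205, +6) mm in the frame of lid_hinge. It turns with the lid; x is along the knob and hinge
- lid (a joint): lid angle in rad, 0 shut, growing as the free edge rises towards the hinge side: the knob goes up and then towards +y of lid_hinge; stop at 1.35. A spring and the lid's weight (about 0.3 kg) pull it shut: some 4 N at the knob when shut, some 6 N at 0.7 rad
- index (a joint): angle of the red index about the same axis, same zero and sense as the lid angle (differs each time, 0.45 to 0.80 rad); the pointer is in line when the two are equal. Friction holds the index; it is not to be touched
- index_tip (a point): outer end of the red index, a bar 44 mm long on the outer face of the white quadrant plate, 149 mm from the hinge axis, pointing away from it
- lid_pointer (a point): middle of the yellow pointer, 22 mm long, on the lid's +x side edge just outside the quadrant, 163 mm from the hinge axis
- red_mount: the red mount; origin at the centre of its underside
- blue_mount_center (a point): centre of the blue mount, a bystander of the red mount's size
- green_mount_center (a point): centre of the green mount, a bystander of the red mount's size
- nut_driver: nut driver with a white handle, 190 mm long, lying at the back; a bystander
- tin: empty steel tin, 72 mm in diameter, 85 mm high; origin at its underside; a bystander
- jar: small amber jar, 52 mm in diameter, 75 mm high; origin at its underside; a bystander
- dish: white dish, 90 mm in diameter, 16 mm high; origin at its underside; a bystander
- loupe: grey metal loupe, 42 mm in diameter, 30 mm high; origin at its underside; a bystander
Things that resemble listed ones, but are neither listed nor needed, are in the scene too. What is shaped like the part that bears post_top but purple or turquoise is not meant.

How it is judged:
By the outcome, as a careful person would: the job done as asked, in the order asked, and still so for the second after the job is handed in, while the arm keeps its last pose, push and grip.
It also fails if it takes over 58 s, if anything falls off the work surface, if the arm or the gripper's body presses on something with over 40 N, if the wrist force passes 120 N, or if a joint passes its speed limit or range.

## Working session

There is one attempt and no reset: what is moved stays moved. The work goes in short steps, Python scripts to look and compute and a shell command to move; the robot and the scene stay as the last step left them, time stands still between calls to the robot, and variables do not carry over. Pictures are saved under pics/ and viewed, at most 10 in all, crops included, and the job is handed in when it is done.

```bash
mkdir -p pics; ls; python3 - <<'E'
from station import *
import cv2,numpy as np
o=get_obs();print({k:np.round(v,3) for k,v in o.items()})
for n in("scene","side"):
    im=get_image(n);cv2.imwrite(f"pics/{n}0.png",im[:,:,::-1]);c=get_calibration(n);print(n,c)
    for q in("red_mount","post_top","lid_knob","index_tip","lid_pointer","lid","blue_mount_center","green_mount_center","index"):
        try:print(q,[(np.round(d["rect"],1),round(d["confidence"],2)) for d in cut_out(q,n)][:4])
        except Exception as e:print(q,e)
print(get_calibration("wrist"))
E
```

```text
pics
{'t': np.float64(0.0), 'q': array([-1.231,  0.053,  1.614, -0.   ,  1.476, -0.119]), 'dq': array([-0.002,  0.001,  0.   , -0.001,  0.001,  0.001]), 'effort': array([-1.0000e-03, -3.9368e+01, -3.7018e+01, -0.0000e+00,  7.0000e-03,
        0.0000e+00]), 'tool_pos': array([ 0.277, -0.56 ,  0.192]), 'tool_rot': array([-3.057, -0.714,  0.   ]), 'contact_force': array([-0.069, -0.555,  0.857]), 'wrist_torque': array([ 0.014, -0.05 , -0.038]), 'grip_force': np.float64(0.0), 'opening': np.float64(0.086)}
scene {'intrinsics': array([[442.17001134,   0.        , 320.64375395],
       [  0.        , 442.17001134, 233.0050935 ],
       [  0.        ,   0.        ,   1.        ]]), 'k1': -0.0038836938406977646, 'world_from_camera': array([[ 0.32168618, -0.53900444,  0.77845502,  1.41282506],
       [ 0.94658774,  0.20228814, -0.25109992, -0.24518934],
       [-0.02212824,  0.81765134,  0.57528829,  0.73513708],
       [ 0.        ,  0.        ,  0.        ,  1.        ]])}
red_mount [(array([191.6, 302. ,  16. ,  18.2]), 0.71)]
post_top [(array([298.4, 270.1,  26.9,  27.7]), 0.93), (array([2
[... 1431 characters left out ...]
)]
blue_mount_center [(array([373.8, 214.7,   6.5,   9. ]), 0.44)]
green_mount_center [(array([315.8, 278.9,  80.1,  50.4]), 0.16)]
index []
{'intrinsics': array([[422.13328926,   0.        , 316.69917855],
       [  0.        , 422.13328926, 232.52582751],
       [  0.        ,   0.        ,   1.        ]]), 'k1': -0.08255173231583154, 'tool_from_camera': array([[ 5.31177989e-04,  9.56134544e-01,  2.92927383e-01,
         7.42395268e-02],
       [ 9.99999769e-01, -6.32221265e-04,  2.50269277e-04,
         1.55591446e-03],
       [ 4.24486022e-04,  2.92927182e-01, -9.56134659e-01,
        -1.78808896e-01],
       [ 0.00000000e+00,  0.00000000e+00,  0.00000000e+00,
         1.00000000e+00]])}
```

View pics/scene0.png

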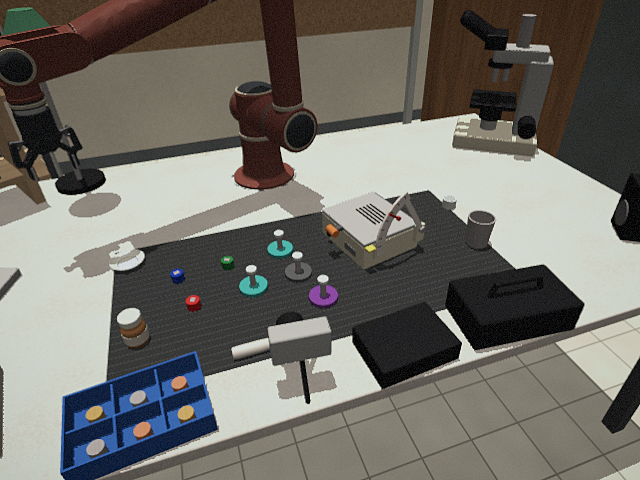

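View pics/side0.png

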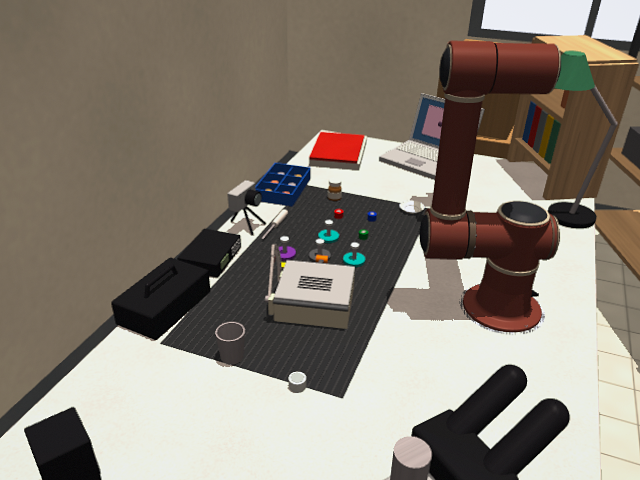

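The scene picture shows the red mount at (193,302), blue at (177,275) and green at (228,263). Post candidates are grey/aluminium (298,270), turquoise (280,247) and (253,284), and purple (323,294). The grey one fits the description. The knob is at (332,231), the pointer at (371,247) and the red index near (397,217). I'll confirm these in a crop and compute positions.

```bash
cat > h.py <<'E'
from station import *
import cv2,numpy as np
from scipy.spatial.transform import Rotation as R
def cam(n):
    c=get_calibration(n);K=c["intrinsics"]
    if n=="wrist":
        o=get_obs();T=np.eye(4);T[:3,:3]=R.from_rotvec(o["tool_rot"]).as_matrix();T[:3,3]=o["tool_pos"]
        W=T@c["tool_from_camera"]
    else: W=c["world_from_camera"]
    return K,c["k1"],W
def ray(C,u,v):
    K,k,W=C;d=np.array([(u-K[0,2])/K[0,0],(v-K[1,2])/K[1,1]]);s=d.copy()
    for _ in range(20): s=d/(1+k*(s@s))
    return W[:3,3],W[:3,:3]@np.array([s[0],-s[1],-1])
def at_z(C,u,v,z):
    o,d=ray(C,u,v);return o+d*(z-o[2])/d[2]
def proj(C,P):
    K,k,W=C;p=np.linalg.inv(W)@np.append(P,1);s=np.array([p[0],-p[1]])/-p[2];s=s*(1+k*(s@s))
    return K[0,0]*s[0]+K[0,2],K[1,1]*s[1]+K[1,2]
E
python3 - <<'E'
from h import *
C=cam("scene");S=cam("side")
for n,u,v,z in(("red",192.5,302,.012),("blue",177,275.4,.012),("green",227.8,263,.012),("posttop",297,256.5,.062),("postbase",298.4,271.5,.004),("knob",332,231,.076),("pointer",371,247,.073)):
    print(n,np.round(at_z(C,u,v,z),3))
for n,u,v,z in(("red",338.5,213.5,.012),("posttop",320,242,.062),("knob",322,258.5,.076)): print(n,np.round(at_z(S,u,v,z),3))
im=cv2.imread("pics/scene0.png");cv2.imwrite("pics/crop1.png",cv2.resize(im[175:325,160:440],None,fx=2.85,fy=2.85,interpolation=cv2.INTER_CUBIC)[:, :800])
E
```

```text
red [ 0.595 -0.302  0.012]
blue [ 0.483 -0.33   0.012]
green [ 0.478 -0.201  0.012]
posttop [ 0.577 -0.038  0.062]
postbase [ 0.566 -0.035  0.004]
knob [0.523 0.073 0.076]
pointer [0.618 0.141 0.073]
red [ 0.596 -0.305  0.012]
posttop [ 0.562 -0.031  0.062]
knob [0.516 0.071 0.076]
```

View pics/crop1.png

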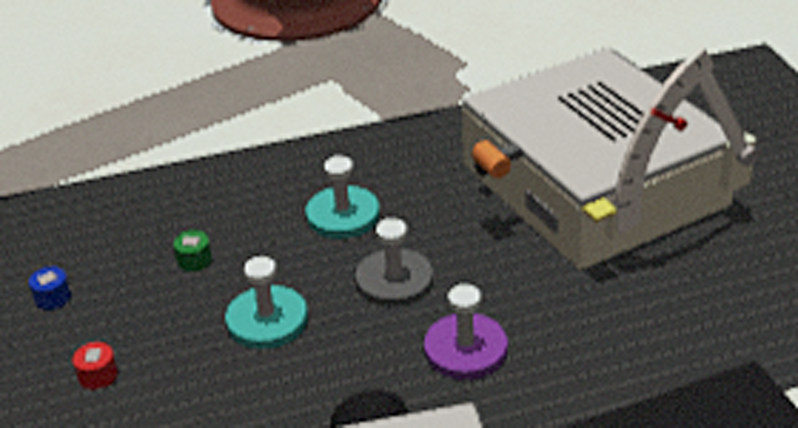

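The crop confirms the red mount at scene (193,302). The grey-based aluminium post at (297,256) is the one meant; the turquoise and purple ones are not. Next I'll move above the red mount.

```bash
python3 -m crank '[{"offset":[0.06,-0.013,0],"twist":[0,0,0]},{"offset":[0.12,-0.026,0],"twist":[0,0,0]},{"offset":[0.18,-0.04,0],"twist":[0,0,0]},{"offset":[0.24,-0.053,0],"twist":[0,0,0]},{"offset":[0.3,-0.067,0],"twist":[0,0,0]},{"offset":[0.35,-0.078,0],"twist":[0,0,0]},{"offset":[0.4,-0.09,0],"twist":[0,0,0]},{"offset":[0.4,-0.09,0],"twist":[0,0,0]},{"offset":[0.4,-0.09,0],"twist":[0,0,0]}]' 1
cat > w.py <<'E'
from h import *
import sys
im=get_image("wrist") if 0 else None
def look(name,save=None,z=.012,cn="wrist"):
    C=cam(cn);im=get_image(cn)
    if save: cv2.imwrite("pics/"+save,im[:,:,::-1])
    for d in cut_out(name,cn)[:4]:
        r=d["rect"];ys,xs=np.nonzero(d["region"]);print(name,np.round(r,1),round(d["confidence"],2),np.round(at_z(C,r[0],r[1],z),4),"centroid",np.round(at_z(C,xs.mean(),ys.mean(),z),4))
    return C,im
E
python3 - <<'E'
from w import *
C,im=look("red_mount","w1.png")
o=get_obs();print(o["tool_pos"],o["tool_rot"])
hsv=cv2.cvtColor(im,cv2.COLOR_RGB2HSV)
m=(((hsv[...,0]<8)|(hsv[...,0]>172))&(hsv[...,1]>150)&(hsv[...,2]>60)).astype(np.uint8)
n,l,s,c=cv2.connectedComponentsWithStats(m)
for i in range(1,n):
    if s[i,4]>100: print(s[i],np.round(at_z(C,*c[i],.015),4))
E
```

```text
t: 2.12
tool_pos: [0.5953, -0.3026, 0.1933]
tool_rot: [-3.059, -0.715, 0.001]
contact_force: [-0.4, -0.4, -0.5]
opening: 0.0856
grip_force: 0.0
red_mount [319.2 191.5  32.2  38.6] 0.96 [ 0.5978 -0.3054  0.012 ] centroid [ 0.5975 -0.3041  0.012 ]
[ 0.59479519 -0.30337393  0.19347533] [ 3.05968448e+00  7.12306031e-01 -4.76398803e-04]
[299 171  39  40 918] [ 0.5985 -0.3038  0.015 ]
```

View pics/w1.png

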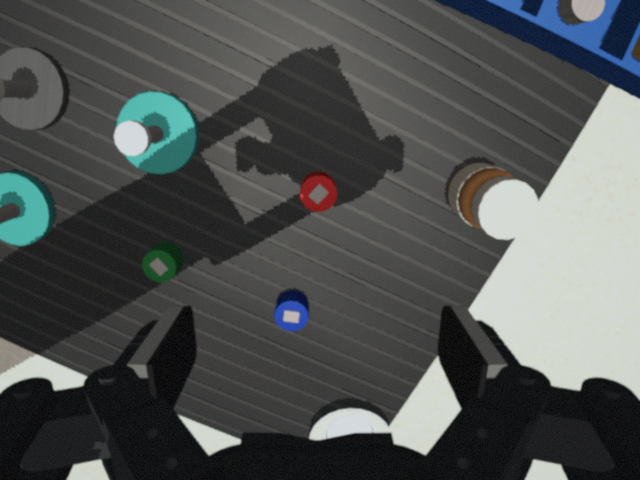

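The wrist view shows the red mount at (319,192) with its steel square on top, almost under the TCP. The space around it is free, so I'll descend and grip.

```bash
python3 -m crank '[{"offset":[0.001,0.002,0.06],"twist":[0,0,0]},{"offset":[0.001,0.002,0.12],"twist":[0,0,0]},{"offset":[0.001,0.002,0.16],"twist":[0,0,0]},{"offset":[0.001,0.002,0.182],"twist":[0,0,0]},{"offset":[0.001,0.002,0.188],"twist":[0,0,0]},{"offset":[0.001,0.002,0.188],"twist":[0,0,0]},{"offset":[0.001,0.002,0.188],"twist":[0,0,0]}]' 1 && python3 -m crank '[{"offset":[0,0,0],"twist":[0,0,0]},{"offset":[0,0,0],"twist":[0,0,0]},{"offset":[0,0,0],"twist":[0,0,0]},{"offset":[0,0,0],"twist":[0,0,0]},{"offset":[0,0,0],"twist":[0,0,0]},{"offset":[0,0,0],"twist":[0,0,0]}]' 0 40
```

```text
t: 3.1
tool_pos: [0.5989, -0.3049, 0.0081]
tool_rot: [3.056, 0.714, 0.004]
contact_force: [-0.4, 0.8, -0.3]
opening: 0.0855
grip_force: 0.0
t: 3.85
tool_pos: [0.5973, -0.3038, 0.0054]
tool_rot: [-3.059, -0.714, 0.0]
contact_force: [-0.6, 0.1, -0.1]
opening: -0.0004
grip_force: 0.0
```

```bash
python3 - <<'E'
from w import *
C,im=look("red_mount","w2.png");C,_=look("red_mount",cn="scene",save="scene2.png")
print(get_obs()["tool_pos"])
a=cv2.imread("pics/w2.png");b=cv2.imread("pics/scene2.png")[180:340,110:310]
cv2.imwrite("pics/c2.png",np.hstack([a[:, 120:520],cv2.resize(b,None,fx=2,fy=3)])[:480])
E
```

```text
red_mount [315.2 269.9  71.   64.5] 0.63 [ 0.6016 -0.3027  0.012 ] centroid [ 0.6014 -0.3023  0.012 ]
red_mount [134.1 328.4  30.4  40.9] 0.71 [ 0.6357 -0.4325  0.012 ] centroid [ 0.6317 -0.4356  0.012 ]
red_mount [192.3 304.1  18.2  18.5] 0.51 [ 0.6022 -0.3033  0.012 ] centroid [ 0.5982 -0.3014  0.012 ]
red_mount [450.1 203.7  15.   14. ] 0.46 [0.4259 0.4974 0.012 ] centroid [0.4205 0.4967 0.012 ]
[ 0.59734888 -0.30383283  0.00545543]
```

View pics/c2.png

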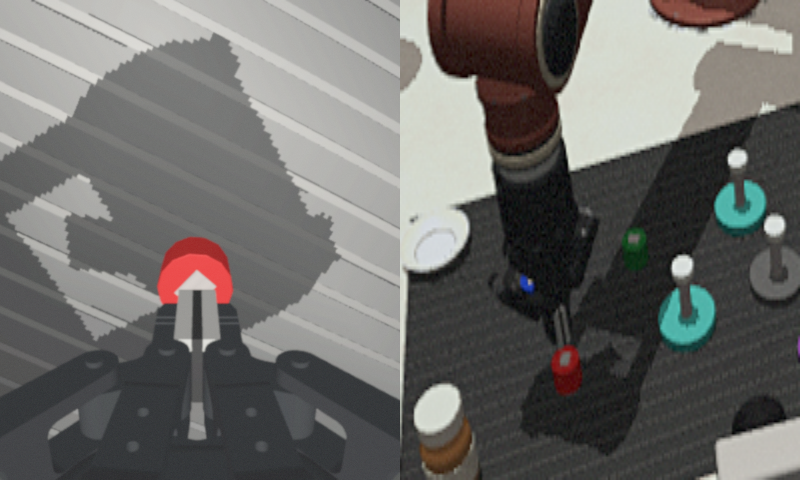

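```bash
python3 - <<'E'
from w import *
a=cv2.imread("pics/w2.png")[215:345,230:400];b=cv2.imread("pics/scene2.png")[265:325,165:220]
cv2.imwrite("pics/c3.png",np.hstack([cv2.resize(a,(520,400),interpolation=cv2.INTER_CUBIC),cv2.resize(b,(270,400),interpolation=cv2.INTER_CUBIC)]))
C=cam("wrist");o=get_obs();t=o["tool_pos"];Rm=R.from_rotvec(o["tool_rot"]).as_matrix()
for p in((0,0,0),(.011,0,0),(-.011,0,0),(0,0,-.019)): print(p,np.round(proj(C,t+Rm@np.array(p)),0))
S=cam("scene");print("scene tip",np.round(proj(S,t),1),np.round(proj(S,t+[0,0,.02]),1))
E
```

```text
(0, 0, 0) [313. 273.]
(0.011, 0, 0) [313. 251.]
(-0.011, 0, 0) [313. 295.]
(0, 0, -0.019) [313. 291.]
scene tip [192.4 304.8] [190.8 298.6]
```

View pics/c3.png

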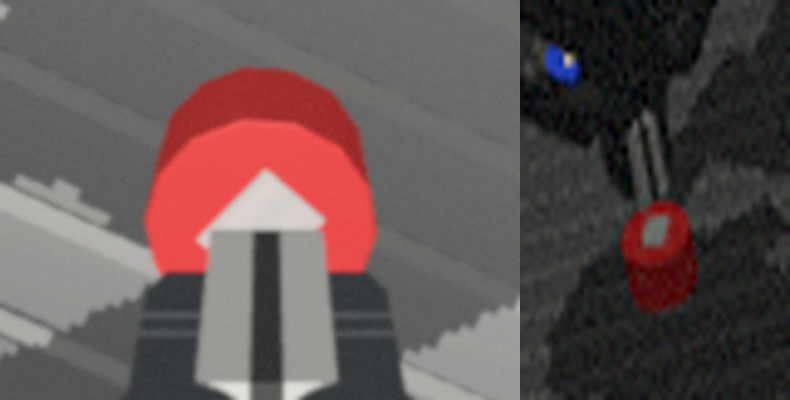

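The wrist crop shows the shut fingers' ends at about (315,290), cutting off half of the steel square. They are at or above the mount's top, so I missed the grip. The mount still stands at (315,287). I'll rise and check where the fingertips really are.

```bash
python3 -m crank '[{"offset":[0,0,-0.03],"twist":[0,0,0]},{"offset":[0,0,-0.06],"twist":[0,0,0]},{"offset":[0,0,-0.06],"twist":[0,0,0]},{"offset":[0,0,-0.06],"twist":[0,0,0]}]' -
python3 - <<'E'
from w import *
C,im=look("red_mount","w3.png");print(get_obs()["tool_pos"],get_obs()["opening"])
look("red_mount",cn="scene",save="scene3.png")
a=cv2.imread("pics/w3.png")[190:350,215:415];b=cv2.imread("pics/scene3.png")[250:325,160:225]
cv2.imwrite("pics/c4.png",np.hstack([cv2.resize(a,(500,400),interpolation=cv2.INTER_CUBIC),cv2.resize(b,(300,346),interpolation=cv2.INTER_CUBIC)[:400] if 0 else cv2.resize(b,(300,400),interpolation=cv2.INTER_CUBIC)]))
E
```

```text
t: 4.55
tool_pos: [0.5968, -0.3035, 0.0645]
tool_rot: [-3.058, -0.714, 0.001]
contact_force: [-0.7, -0.2, -1.3]
opening: -0.0002
grip_force: 0.0
[ 0.59623633 -0.30314604  0.06344787] -8.244565064999311e-05
```

View pics/c4.png

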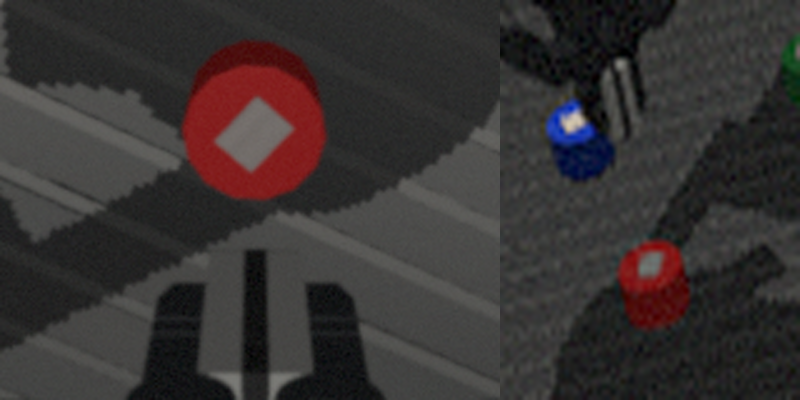

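```bash
python3 - <<'E'
from w import *
C=cam("wrist");S=cam("scene");o=get_obs()
a,d=ray(C,317,290);b,e=ray(S,187.5,276.5)
A=np.c_[d,-e];s=np.linalg.lstsq(A,b-a,rcond=None)[0];P=a+d*s[0];Q=b+e*s[1]
T=R.from_rotvec(o["tool_rot"]).as_matrix();print(P,Q,np.linalg.norm(P-Q),"tool frame",T.T@((P+Q)/2-o["tool_pos"]))
m=cv2.imread("pics/w3.png");print("mount", at_z(C,215+255*.4,190+132*.4,.024))
E
```

```text
[ 0.6038621  -0.30148314  0.09781198] [ 0.60432324 -0.29823174  0.09695752] 0.003393275403934061 tool frame [ 0.00833988  0.00029245 -0.03373991]
mount [ 0.59835215 -0.30402641  0.024     ]
```

The physical fingertips are about 34 mm behind the nominal TCP, triangulated from the wrist and scene views and consistent with the missed grip. I'll account for that, reopen and go lower.

```bash
python3 -m crank '[{"offset":[0.001,0.001,0],"twist":[0,0,0]},{"offset":[0.001,0.001,0],"twist":[0,0,0]},{"offset":[0.001,0.001,0],"twist":[0,0,0]},{"offset":[0.001,0.001,0],"twist":[0,0,0]},{"offset":[0.001,0.001,0.04],"twist":[0,0,0]},{"offset":[0.001,0.001,0.07],"twist":[0,0,0]},{"offset":[0.001,0.001,0.083],"twist":[0,0,0]},{"offset":[0.001,0.001,0.09],"twist":[0,0,0]},{"offset":[0.001,0.001,0.093],"twist":[0,0,0]},{"offset":[0.001,0.001,0.093],"twist":[0,0,0]}]' 1 && python3 -m crank '[{"offset":[0,0,0],"twist":[0,0,0]},{"offset":[0,0,0],"twist":[0,0,0]},{"offset":[0,0,0],"twist":[0,0,0]},{"offset":[0,0,0],"twist":[0,0,0]},{"offset":[0,0,0],"twist":[0,0,0]},{"offset":[0,0,0],"twist":[0,0,0]}]' 0 40
```

```text
t: 6.0
tool_pos: [0.5994, -0.3047, -0.0264]
tool_rot: [3.058, 0.714, 0.002]
contact_force: [-0.8, 0.2, 0.2]
opening: 0.0858
grip_force: 0.0
t: 6.75
tool_pos: [0.5991, -0.3046, -0.0269]
tool_rot: [3.059, 0.714, 0.001]
contact_force: [0.2, 0.4, 4.4]
opening: 0.0302
grip_force: 39.9
```

The mount is gripped (opening 30 mm, 40 N). I'll lift and go near the post.

```bash
python3 -m crank '[{"offset":[0,0,-0.05],"twist":[0,0,0]},{"offset":[0,0,-0.1],"twist":[0,0,0]},{"offset":[0,0,-0.14],"twist":[0,0,0]},{"offset":[0.01,-0.04,-0.14],"twist":[0,0,0]},{"offset":[0.02,-0.09,-0.14],"twist":[0,0,0]},{"offset":[0.03,-0.14,-0.14],"twist":[0,0,0]},{"offset":[0.04,-0.19,-0.14],"twist":[0,0,0]},{"offset":[0.04,-0.23,-0.14],"twist":[0,0,0]},{"offset":[0.04,-0.256,-0.14],"twist":[0,0,0]},{"offset":[0.04,-0.256,-0.14],"twist":[0,0,0]},{"offset":[0.04,-0.256,-0.14],"twist":[0,0,0]}]' -
python3 - <<'E'
from w import *
C,im=look("post_top","w4.png",z=.062);o=get_obs();print(o["tool_pos"],o["opening"],o["grip_force"])
look("red_mount",cn="wrist");look("index",z=.14);look("lid_knob",z=.076)
E
```

```text
t: 8.12
tool_pos: [0.5216, -0.0578, 0.1126]
tool_rot: [3.059, 0.713, 0.0]
contact_force: [-0.1, -0.7, -0.6]
opening: 0.0305
grip_force: 39.8
post_top [353.1  11.   83.4  20.7] 0.91 [ 0.6378 -0.0224  0.062 ] centroid [ 0.6384 -0.022   0.062 ]
post_top [488.6 201.2 106.9 104.2] 0.75 [ 0.5853 -0.1362  0.062 ] centroid [ 0.5834 -0.1339  0.062 ]
post_top [318.7 140.6 104.4 105.3] 0.68 [ 0.5724 -0.0356  0.062 ] centroid [ 0.5723 -0.0365  0.062 ]
post_top [273.9 275.4  80.5  69.3] 0.63 [ 0.4911 -0.0466  0.062 ] centroid [ 0.4929 -0.0414  0.062 ]
[ 0.52167583 -0.05810298  0.11260352] 0.030394783299267716 39.84304189682007
red_mount [317.  315.3  87.7  97.4] 0.55 [ 0.4549 -0.093   0.012 ] centroid [ 0.4533 -0.0934  0.012 ]
index [ 58.4 152.4 116.8 304.9] 0.5 [0.5329 0.0516 0.14  ] centroid [0.5331 0.0611 0.14  ]
lid_knob [ 57.4 152.7 114.8 305.4] 0.67 [0.5087 0.0854 0.076 ] centroid [0.5094 0.0983 0.076 ]
```

View pics/w4.png

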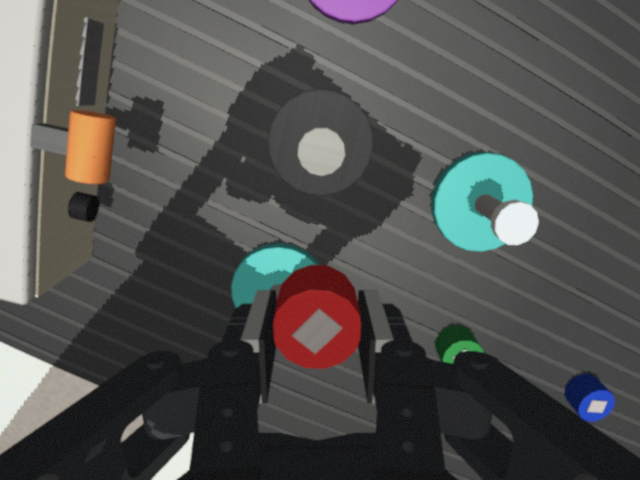

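The wrist view shows the grey post top at (321,151), turquoise posts at (275,280) and (485,200), purple at (353,0), the mount held upright in the pads with its top at (317,324), and the knob at (90,147).

```bash
python3 - <<'E'
from w import *
C=cam("wrist");o=get_obs();t=o["tool_pos"];T=R.from_rotvec(o["tool_rot"]).as_matrix()
im=cv2.imread("pics/w4.png")
hsv=cv2.cvtColor(im,cv2.COLOR_BGR2HSV)
g=((hsv[...,2]>130)&(hsv[...,1]<60)).astype(np.uint8);g[:, :290]=0;g[:,355:]=0;g[:120]=0;g[180:]=0
ys,xs=np.nonzero(g);print("post px",xs.mean(),ys.mean(),len(xs),np.ptp(xs),np.ptp(ys));p=at_z(C,xs.mean(),ys.mean(),.062);print("post",p)
print("base",at_z(C,321,141,.004))
mt=at_z(C,317,324,t[2]+.051);print("mount xy",mt)
print("shift tool",T.T@(p-mt))
for u,v in((92,112),(88,184)): print("knob end top edge",at_z(C,u,v,.080))
for u,v in((116,10),(113,100),(100,220),(95,240)): print("box bottom?",at_z(C,u,v,.0))
for u,v in((48,20),(33,290)): print("lid edge",at_z(C,u,v,.070))
E
```

```text
post px 320.87180941576855 151.21043675553034 1763 46 47
post [ 0.56755138 -0.03878231  0.062     ]
base [ 0.56835522 -0.03906214  0.004     ]
mount xy [ 0.52426448 -0.05782684  0.16344165]
shift tool [0.04725588 0.00207379 0.10143687]
knob end top edge [0.53718921 0.07303537 0.08      ]
knob end top edge [0.50152856 0.06351876 0.08      ]
box bottom? [0.58597071 0.11763328 0.        ]
box bottom? [0.53152411 0.09961583 0.        ]
box bottom? [0.44683946 0.08102781 0.        ]
box bottom? [ 4.30254272e-01  7.98269424e-02 -5.55111512e-17]
lid edge [0.5680389  0.11436386 0.07      ]
lid edge [0.42023964 0.08040363 0.07      ]
```

```bash
python3 -m crank '[{"offset":[0.025,0.001,0],"twist":[0,0,0]},{"offset":[0.047,0.002,0],"twist":[0,0,0]},{"offset":[0.047,0.002,0.03],"twist":[0,0,0]},{"offset":[0.047,0.002,0.055],"twist":[0,0,0]},{"offset":[0.047,0.002,0.07],"twist":[0,0,0]},{"offset":[0.047,0.002,0.07],"twist":[0,0,0]},{"offset":[0.047,0.002,0.07],"twist":[0,0,0]},{"offset":[0.047,0.002,0.07],"twist":[0,0,0]}]' -
python3 - <<'E'
from w import *
C=cam("wrist");o=get_obs();t=o["tool_pos"];print(t)
im=get_image("wrist");cv2.imwrite("pics/w5.png",im[:,:,::-1])
S=cam("scene");s=get_image("scene");V=cam("side");v=get_image("side")
cv2.imwrite("pics/c5.png",np.hstack([cv2.resize(s[225:285,260:340],(400,300),interpolation=cv2.INTER_CUBIC),cv2.resize(v[205:265,285:365],(400,300),interpolation=cv2.INTER_CUBIC)])[:,:,::-1])
E
python3 -m crank '[{"offset":[0,0,0.003],"twist":[0,0,0]},{"offset":[0,0,0.003],"twist":[0,0,0]},{"offset":[0,0,0.003],"twist":[0,0,0]}]' -
```

```text
t: 9.52
tool_pos: [0.5652, -0.0383, 0.044]
tool_rot: [3.058, 0.714, 0.004]
contact_force: [0.2, -0.7, -0.3]
opening: 0.0305
grip_force: 39.8
[ 0.56524072 -0.03829052  0.04395719]
t: 10.05
tool_pos: [0.5641, -0.038, 0.0394]
tool_rot: [-3.059, -0.714, 0.0]
contact_force: [0.3, -0.9, -0.7]
opening: 0.0302
grip_force: 39.8
```

View pics/c5.png

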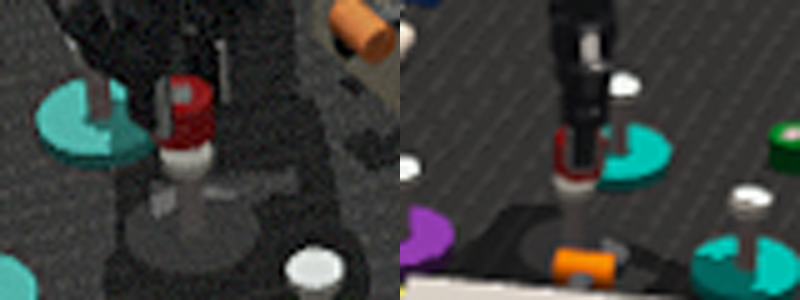

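The crop shows the held mount centred over the grey post's disc (scene crop (187,150), side crop (577,180)). Next I'll lower it until it touches.

```bash
python3 -m crank '[{"offset":[0,0.001,0.001],"twist":[0,0,0]},{"offset":[0,0.001,0.002],"twist":[0,0,0]},{"offset":[0,0.001,0.002],"twist":[0,0,0]},{"offset":[0,0.001,0.002],"twist":[0,0,0]}]' -; python3 -m crank '[{"offset":[0,0,0.001],"twist":[0,0,0]},{"offset":[0,0,0.002],"twist":[0,0,0]},{"offset":[0,0,0.002],"twist":[0,0,0]},{"offset":[0,0,0.002],"twist":[0,0,0]}]' -
```

```text
t: 10.55
tool_pos: [0.5646, -0.0389, 0.0375]
tool_rot: [-3.059, -0.714, 0.0]
contact_force: [-0.4, -0.1, -1.1]
opening: 0.03
grip_force: 39.8
t: 11.05
tool_pos: [0.5647, -0.0389, 0.0355]
tool_rot: [-3.059, -0.714, -0.0]
contact_force: [-0.6, -0.1, 0.1]
opening: 0.0302
grip_force: 39.8
```

```bash
python3 -m crank '[{"offset":[0,0,0.001],"twist":[0,0,0]},{"offset":[0,0,0.001],"twist":[0,0,0]},{"offset":[0,0,0.001],"twist":[0,0,0]}]' -
```

```text
t: 11.42
tool_pos: [0.5648, -0.039, 0.035]
tool_rot: [3.059, 0.714, 0.0]
contact_force: [-1.6, 0.4, 4.1]
opening: 0.0297
grip_force: 40.2
```

```bash
python3 -m crank '[{"offset":[0,0,0],"twist":[0,0,0]},{"offset":[0,0,0],"twist":[0,0,0]},{"offset":[0,0,0],"twist":[0,0,0]},{"offset":[0,0,0],"twist":[0,0,0]}]' 0.8 && python3 -m crank '[{"offset":[0,0,-0.02],"twist":[0,0,0]},{"offset":[0,0,-0.06],"twist":[0,0,0]},{"offset":[0,0,-0.11],"twist":[0,0,0]},{"offset":[-0.03,0,-0.15],"twist":[0,0,0]},{"offset":[-0.03,0,-0.15],"twist":[0,0,0]},{"offset":[-0.03,0,-0.15],"twist":[0,0,0]}]' -
python3 - <<'E'
from w import *
C,im=look("red_mount","w6.png",z=.074);o=get_obs();print(o["tool_pos"])
hsv=cv2.cvtColor(im,cv2.COLOR_RGB2HSV)
def blob(lo,hi,name,z,s0=120,v0=60,hs=None):
    h=hsv[...,0].astype(int);m=((h>=lo)&(h<=hi) if lo<hi else (h>=lo)|(h<=hi))&(hsv[...,1]>s0)&(hsv[...,2]>v0)
    n,l,s,c=cv2.connectedComponentsWithStats(m.astype(np.uint8))
    for i in range(1,n):
        if s[i,4]>60: print(name,s[i],np.round(c[i],1),np.round(at_z(C,*c[i],z),4))
blob(172,4,"red",.086);blob(8,18,"orange",.080);blob(22,35,"yellow",.073)
look("red_mount",cn="scene",z=.074,save="scene6.png")
E
```

```text
t: 11.92
tool_pos: [0.5646, -0.0389, 0.0343]
tool_rot: [-3.059, -0.714, 0.0]
contact_force: [-0.7, -0.7, -0.1]
opening: 0.0685
grip_force: 0.0
t: 12.68
tool_pos: [0.5378, -0.0522, 0.1852]
tool_rot: [3.059, 0.714, 0.002]
contact_force: [0.5, -0.3, 0.2]
opening: 0.0682
grip_force: 0.0
red_mount [317.6 170.8  46.1  50.6] 0.84 [ 0.5656 -0.0409  0.074 ] centroid [ 0.5644 -0.0406  0.074 ]
[ 0.53711677 -0.05186283  0.18319672]
red [ 293  148   48   50 1465] [316.8 172.3] [ 0.5661 -0.04    0.086 ]
orange [ 124  134   39   56 1749] [142.8 161.1] [0.5203 0.0693 0.08  ]
red_mount [296.  251.   16.4  15.3] 0.59 [ 0.5698 -0.0382  0.074 ] centroid [ 0.5698 -0.0397  0.074 ]
```

The mount stands on the post at about (0.566, -0.040), against the post at (0.5676, -0.0388). Next: the knob's frame, the index angle, and the dark cylinder below the knob.

```bash
cat > idx.py <<'E'
from h import *
phi=np.radians(14.8);X=np.array([np.cos(phi),np.sin(phi),0]);Y=np.array([-X[1],X[0],0]);K0=np.array([.5195,.070,.076]);H=K0+.205*Y-[0,0,.006]
def ang(S,u,v,x):
    o,d=ray(S,u,v);s=((H+x*X-o)@X)/(d@X);P=o+s*d-H;return np.degrees(np.arctan2(P[2],-(P@Y))),np.hypot(P[2],P@Y)
def marks(im,S,x=.12):
    hsv=cv2.cvtColor(im,cv2.COLOR_RGB2HSV).astype(int);w=np.zeros(im.shape[:2],bool);w[150:270,320:450]=1
    for nm,m in(("red",((hsv[...,0]<8)|(hsv[...,0]>172))&(hsv[...,1]>120)&(hsv[...,2]>50)&w),("yel",(hsv[...,0]>22)&(hsv[...,0]<36)&(hsv[...,1]>110)&(hsv[...,2]>90)&w)):
        n,l,s,c=cv2.connectedComponentsWithStats(m.astype(np.uint8))
        for i in range(1,n):
            if s[i,4]<6: continue
            ys,xs=np.nonzero(l==i);A=[np.round(ang(S,u,v,x),3) for u,v in zip(xs,ys)]
            r=np.array(A)[:,1];print(nm,s[i].tolist(),np.round(c[i],1),"ang,r",np.round(ang(S,*c[i],x),3),"rrange",r.min(),r.max(),[np.round(ang(S,*c[i],xx)[0],1) for xx in(.114,.126)])
E
python3 - <<'E'
from idx import *
S=cam("scene");print("H",H)
marks(cv2.imread("pics/scene6.png")[:,:,::-1].copy(),S)
c=get_calibration("wrist");T=np.eye(4);T[:3,:3]=R.from_rotvec([3.059,.713,0]).as_matrix();T[:3,3]=[.5217,-.0581,.1126]
C=(c["intrinsics"],c["k1"],T@c["tool_from_camera"])
def tri(pw,ps):
    a,d=ray(C,*pw);b,e=ray(S,*ps);s=np.linalg.lstsq(np.c_[d,-e],b-a,rcond=None)[0];P=a+d*s[0];Q=b+e*s[1];print(np.round((P+Q)/2,4),"gap",round(np.linalg.norm(P-Q),4),"hinge",np.round([((P+Q)/2-H)@X,((P+Q)/2-H)@Y],4))
tri((85,207),(329.5,234.6));tri((90,147),(332.3,231))
o=get_obs();print(o["q"],o["tool_pos"],o["tool_rot"])
E
```

```text
H [0.46713362 0.26819879 0.07      ]
red [389, 213, 11, 8, 27] [394.1 216.2] ang,r [36.957  0.123] rrange 0.102 0.147 [np.float64(36.6), np.float64(37.3)]
yel [364, 244, 12, 8, 57] [369.8 247.8] ang,r [2.937 0.171] rrange 0.153 0.19 [np.float64(1.0), np.float64(4.8)]
[0.4606 0.0868 0.0193] gap 0.0021 hinge [-0.0526 -0.1737]
[0.5177 0.0739 0.0713] gap 0.004 hinge [-0.0008 -0.2007]
[-2.34247703e-01 -1.43285033e-01  1.82043519e+00  7.34092689e-05
  1.46741539e+00  8.77447011e-01] [ 0.53709526 -0.05185902  0.1828295 ] [-3.0578261  -0.71450859  0.00412336]
```

The dark cylinder sits low (z≈0.02) and is out of the way. The index reads about 37°. Next I'll turn the closing line onto the hinge axis, above the knob.

```bash
python3 -m crank '[{"offset":[0.005,-0.015,0],"twist":[0,0,-10]},{"offset":[0.01,-0.03,0],"twist":[0,0,-20]},{"offset":[0.015,-0.045,0],"twist":[0,0,-30]},{"offset":[0.02,-0.06,0],"twist":[0,0,-40]},{"offset":[0.025,-0.075,0],"twist":[0,0,-50]},{"offset":[0.03,-0.09,0],"twist":[0,0,-60]},{"offset":[0.034,-0.105,0],"twist":[0,0,-70]},{"offset":[0.038,-0.118,0],"twist":[0,0,-78.6]},{"offset":[0.038,-0.118,0],"twist":[0,0,-78.6]},{"offset":[0.038,-0.118,0],"twist":[0,0,-78.6]}]' -
python3 - <<'E'
from w import *
C=cam("wrist");im=get_image("wrist");cv2.imwrite("pics/w7.png",im[:,:,::-1]);o=get_obs();t=o["tool_pos"];T=R.from_rotvec(o["tool_rot"]).as_matrix()
print(o["q"],t,"tool y",T[:,1],np.degrees(np.arctan2(T[1,1],T[0,1])))
hsv=cv2.cvtColor(im,cv2.COLOR_RGB2HSV)
m=((hsv[...,0]>=8)&(hsv[...,0]<=18)&(hsv[...,1]>150)&(hsv[...,2]>60)).astype(np.uint8)
n,l,s,c=cv2.connectedComponentsWithStats(m)
for i in range(1,n):
    if s[i,4]>200:
        P=at_z(C,*c[i],.080);ys,xs=np.nonzero(l==i);r=cv2.minAreaRect(np.c_[xs,ys].astype(np.float32));b=cv2.boxPoints(r)
        print(s[i],P,"tool",T.T@(P-t),[np.round(T.T@(at_z(C,*q,.08)-t),4)[:2] for q in b])
E
```

```text
t: 14.12
tool_pos: [0.5194, 0.0702, 0.1839]
tool_rot: [-1.917, -2.488, 0.001]
contact_force: [0.8, -0.0, 0.6]
opening: 0.0684
grip_force: 0.0
[-7.91170368e-03 -1.84386932e-01  1.85471758e+00 -2.47807059e-04
  1.47207733e+00 -2.65743013e-01] [0.51950526 0.07001382 0.18404   ] tool y [ 9.66938632e-01  2.55007759e-01 -8.51467065e-04] 14.774050382446793
[ 292  195   51   33 1440] [0.51883694 0.07182859 0.08      ] tool [ 1.92767773e-03 -9.48573607e-05  1.04040076e-01] [array([-0.0077, -0.0179]), array([ 0.0139, -0.0166]), array([0.0125, 0.0176]), array([-0.0093,  0.0171])]
```

```bash
python3 -m crank '[{"offset":[0.002,0,0.04],"twist":[0,0,2]},{"offset":[0.002,0,0.09],"twist":[0,0,2]},{"offset":[0.002,0,0.13],"twist":[0,0,2]},{"offset":[0.002,0,0.148],"twist":[0,0,2]},{"offset":[0.002,0,0.156],"twist":[0,0,2]},{"offset":[0.002,0,0.156],"twist":[0,0,2]},{"offset":[0.002,0,0.156],"twist":[0,0,2]}]' - && python3 -m crank '[{"offset":[0,0,0],"twist":[0,0,0]},{"offset":[0,0,0],"twist":[0,0,0]},{"offset":[0,0,0],"twist":[0,0,0]},{"offset":[0,0,0],"twist":[0,0,0]},{"offset":[0,0,0],"twist":[0,0,0]}]' 0 60
```

```text
t: 15.05
tool_pos: [0.5206, 0.0723, 0.0304]
tool_rot: [1.957, 2.455, 0.003]
contact_force: [-0.5, 0.1, 0.1]
opening: 0.0684
grip_force: 0.0
t: 15.68
tool_pos: [0.5189, 0.0722, 0.0294]
tool_rot: [-1.958, -2.456, 0.001]
contact_force: [-4.0, -0.6, 5.8]
opening: 0.0322
grip_force: 63.3
```

The knob is held. Now I'll lift it along its arc, part way first.

```bash
python3 -m crank '[{"offset":[0.0004,0,-0.009],"twist":[0,0,0]},{"offset":[0.0013,0,-0.018],"twist":[0,0,0]},{"offset":[0.0026,0,-0.027],"twist":[0,0,0]},{"offset":[0.0042,0,-0.0355],"twist":[0,0,0]},{"offset":[0.0062,0,-0.044],"twist":[0,0,0]},{"offset":[0.0085,0,-0.053],"twist":[0,0,0]},{"offset":[0.0113,0,-0.0615],"twist":[0,0,0]},{"offset":[0.0144,0,-0.07],"twist":[0,0,0]},{"offset":[0.018,0,-0.078],"twist":[0,0,0]},{"offset":[0.0217,0,-0.086],"twist":[0,0,0]},{"offset":[0.0217,0,-0.086],"twist":[0,0,0]},{"offset":[0.0217,0,-0.086],"twist":[0,0,0]}]' -
python3 - <<'E'
from idx import *
S=cam("scene");im=get_image("scene");cv2.imwrite("pics/scene8.png",im[:,:,::-1]);marks(im,S)
o=get_obs();print(o["tool_pos"],o["opening"])
E
```

```text
t: 17.18
tool_pos: [0.5134, 0.0958, 0.1131]
tool_rot: [-1.955, -2.454, -0.004]
contact_force: [4.9, 9.2, -11.2]
opening: 0.0323
grip_force: 61.0
red [389, 213, 12, 8, 28] [394.7 216.4] ang,r [37.044  0.12 ] rrange 0.1 0.147 [np.float64(36.6), np.float64(37.4)]
yel [370, 222, 12, 6, 46] [375.3 224.2] ang,r [24.999  0.173] rrange 0.151 0.193 [np.float64(24.1), np.float64(25.8)]
[0.51337721 0.09582182 0.11305241] 0.03252390407161717
```

```bash
python3 -m crank '[{"offset":[0.004,0,-0.008],"twist":[0,0,0]},{"offset":[0.0085,0,-0.0156],"twist":[0,0,0]},{"offset":[0.0138,0,-0.0235],"twist":[0,0,0]},{"offset":[0.0188,0,-0.0304],"twist":[0,0,0]},{"offset":[0.021,0,-0.0333],"twist":[0,0,0]},{"offset":[0.021,0,-0.0333],"twist":[0,0,0]},{"offset":[0.021,0,-0.0333],"twist":[0,0,0]}]' -
cat > chk.py <<'E'
from idx import *
import sys
S=cam("scene");im=get_image("scene");cv2.imwrite(f"pics/{sys.argv[1]}.png",im[:,:,::-1]);marks(im,S)
V=cam("side");v=get_image("side");cv2.imwrite(f"pics/{sys.argv[1]}s.png",v[:,:,::-1])
o=get_obs();print(o["tool_pos"],o["opening"])
E
python3 chk.py s9
```

```text
t: 18.1
tool_pos: [0.5088, 0.1157, 0.1455]
tool_rot: [-1.956, -2.455, -0.003]
contact_force: [8.2, 7.7, -14.4]
opening: 0.0322
grip_force: 60.9
red [389, 213, 12, 8, 36] [395.4 216.7] ang,r [37.035  0.117] rrange 0.097 0.147 [np.float64(36.6), np.float64(37.4)]
yel [375, 210, 12, 7, 38] [380.2 213.2] ang,r [34.651  0.175] rrange 0.151 0.196 [np.float64(34.3), np.float64(35.0)]
[0.50885369 0.11570885 0.14549995] 0.03252740656755772
```

```bash
cat > fit.py <<'E'
from idx import *
from scipy.optimize import least_squares
S=cam("scene")
def th(p):  # lid angle from tool displacement since grip
    d=np.array(p)-[.5189,.0722,.0294];z=d[2];y=d[:2]@Y[:2]
    a=np.arctan2(z+.006,.205-y)-np.arctan2(.006,.205);return a,np.hypot(z+.006,.205-y)
obs=[((369.8,247.8),(0,0)),((375.3,224.2),th((.5134,.0958,.1131))),((380.2,213.2),th((.5088,.1157,.1455)))]
print([np.round((np.degrees(o[1][0]),o[1][1]),4) for o in obs])
def P(h,a,r,x): return h+x*X-r*np.cos(a)*Y+np.array([0,0,r*np.sin(a)])
def f(p):
    h=H+p[0]*Y+[0,0,p[1]];e=[]
    for (px,(a,_)) in obs: e+=list(np.subtract(proj(S,P(h,a+p[3],.163,p[2])),px))
    return np.array(e+[p[0]/.003,p[1]/.003,(p[2]-.12)/.004,p[3]/.01])
s=least_squares(f,[0,0,.12,0],x_scale=[.003,.003,.004,.01]);print(s.x,np.round(s.fun,2))
h=H+s.x[0]*Y+[0,0,s.x[1]]
im=cv2.imread("pics/s9.png")[:,:,::-1].copy()
hsv=cv2.cvtColor(im,cv2.COLOR_RGB2HSV).astype(int);m=((hsv[...,0]<8)|(hsv[...,0]>172))&(hsv[...,1]>100)&(hsv[...,2]>50);w=np.zeros_like(m);w[205:228,384:410]=1
ys,xs=np.nonzero(m&w);print(list(zip(xs,ys)))
vx=cv2.fitLine(np.c_[xs,ys].astype(np.float32),cv2.DIST_L2,0,.01,.01).ravel();print("line",vx)
for xi in(s.x[2]-.004,s.x[2]):
  for a in(35,37,39): print(xi,a,[np.round(proj(S,P(h,np.radians(a),r,xi)),1) for r in(.105,.127,.149)])
E
python3 fit.py
```

```text
[array([0., 0.]), array([24.7136,  0.2018]), array([35.6091,  0.2016])]
[-0.00282068  0.00040861  0.11406633 -0.00304074] [-0.18  1.    0.3  -0.14  1.   -0.56 -0.94  0.14 -1.48 -0.3 ]
[(np.int64(389), np.int64(213)), (np.int64(390), np.int64(213)), (np.int64(388), np.int64(214)), (np.int64(389), np.int64(214)), (np.int64(390), np.int64(214)), (np.int64(391), np.int64(214)), (np.int64(389), np.int64(215)), (np.int64(390), np.int64(215)), (np.int64(391), np.int64(215)), (np.int64(392), np.int64(215)), (np.int64(393), np.int64(215)), (np.int64(392), np.int64(216)), (np.int64(393), np.int64(216)), (np.int64(394), np.int64(216)), (np.int64(395), np.int64(216)), (np.int64(396), np.int64(216)), (np.int64(397), np.int64(216)), (np.int64(398), np.int64(216)), (np.int64(399), np.int64(216)), (np.int64(394), np.int64(217)), (np.int64(395), np.int64(217)), (np.int64(396), np.int64(217)), (np.int64(397), np.int64(217)), (np.int64(398), np.int64(217)), (np.int64(399), np.int64(217)), (np.int64(400), np.int64(217)), (np.int64(396), np.int64(218)), (np.int64(397), np.int64(218)), (np.int64(398), np.
[... 249 characters left out ...]
7), np.int64(220)), (np.int64(398), np.int64(220)), (np.int64(399), np.int64(220))]
line [  0.90752935   0.41998863 395.10257    216.64102   ]
0.11006633256804231 35 [array([393.9, 217.7]), array([388.7, 215.7]), array([383.4, 213.7])]
0.11006633256804231 37 [array([394.7, 216.4]), array([389.6, 214.1]), array([384.4, 211.8])]
0.11006633256804231 39 [array([395.5, 215.1]), array([390.6, 212.6]), array([385.6, 210. ])]
0.11406633256804231 35 [array([395. , 218.4]), array([389.8, 216.4]), array([384.4, 214.4])]
0.11406633256804231 37 [array([395.8, 217.1]), array([390.7, 214.9]), array([385.5, 212.5])]
0.11406633256804231 39 [array([396.5, 215.9]), array([391.7, 213.3]), array([386.6, 210.7])]
```

```bash
python3 -m crank '[{"offset":[0.002,0,-0.003],"twist":[0,0,0]},{"offset":[0.0045,0,-0.006],"twist":[0,0,0]},{"offset":[0.0045,0,-0.006],"twist":[0,0,0]},{"offset":[0.0045,0,-0.006],"twist":[0,0,0]},{"offset":[0.0045,0,-0.006],"twist":[0,0,0]}]' -
python3 chk.py s10; python3 - <<'E'
from w import *
a=np.mean([get_image("scene")[:,:,::-1].astype(float) for _ in range(8)],0).astype(np.uint8);cv2.imwrite("pics/avg10.png",a)
b=cv2.resize(a[190:240,355:415],(720,600),interpolation=cv2.INTER_CUBIC)
b[430:,0:200]=cv2.resize(a[235:285,270:329],(200,170),interpolation=cv2.INTER_CUBIC)
cv2.imwrite("pics/c10.png",b)
look("red_mount",cn="scene",z=.074)
E
```

```text
t: 18.82
tool_pos: [0.5078, 0.1201, 0.1512]
tool_rot: [-1.956, -2.455, -0.003]
contact_force: [6.6, 7.9, -15.6]
opening: 0.0327
grip_force: 61.1
red [388, 213, 13, 8, 37] [395.2 216.6] ang,r [37.032  0.118] rrange 0.097 0.148 [np.float64(36.6), np.float64(37.4)]
yel [376, 208, 12, 8, 35] [381.5 211.2] ang,r [36.49   0.174] rrange 0.149 0.196 [np.float64(36.2), np.float64(36.8)]
[0.50783531 0.12005225 0.15116966] 0.03239612368828681
red_mount [295.9 250.7  13.2  17.2] 0.73 [ 0.5685 -0.0381  0.074 ] centroid [ 0.5693 -0.039   0.074 ]
red_mount [371.9 200.1  76.9  53.5] 0.52 [0.4137 0.2355 0.074 ] centroid [0.4128 0.2402 0.074 ]
```

View pics/c10.png

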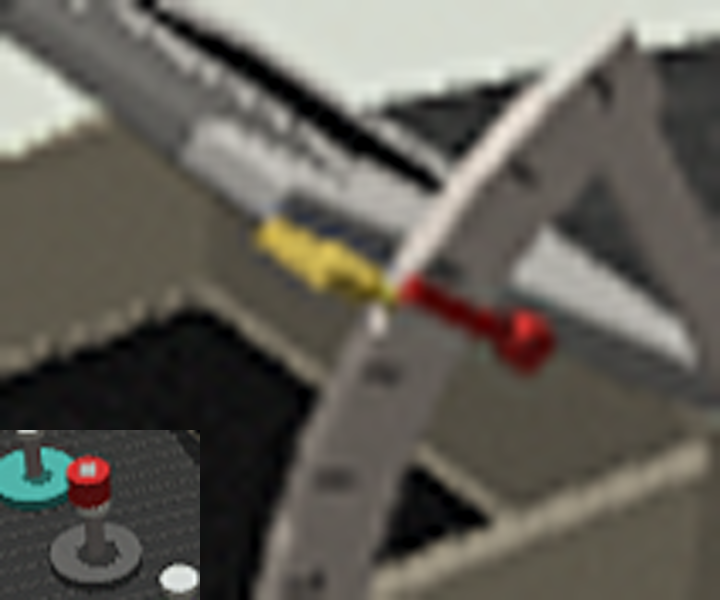

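The crop shows the yellow pointer centred at crop (325,262) and the red index running from (405,287) to (525,340). The pointer is about 1 original pixel (≈0.7°) below the index's line. The inset shows the mount standing on the grey post. I'll make a small final correction.

```bash
python3 -m crank '[{"offset":[0.0015,0,-0.002],"twist":[0,0,0]},{"offset":[0.0015,0,-0.002],"twist":[0,0,0]},{"offset":[0.0015,0,-0.002],"twist":[0,0,0]},{"offset":[0.0015,0,-0.002],"twist":[0,0,0]}]' - 80
python3 chk.py s11; sleep 0; python3 chk.py s12
```

```text
t: 19.92
tool_pos: [0.5076, 0.1213, 0.153]
tool_rot: [-1.956, -2.455, -0.003]
contact_force: [8.6, 8.4, -16.4]
opening: 0.0318
grip_force: 83.9
red [389, 213, 12, 8, 35] [395.4 216.6] ang,r [37.116  0.118] rrange 0.097 0.147 [np.float64(36.7), np.float64(37.5)]
yel [377, 208, 10, 7, 30] [381.5 210.4] ang,r [37.033  0.176] rrange 0.155 0.195 [np.float64(36.8), np.float64(37.3)]
[0.50754805 0.12132063 0.15293695] 0.03208536631292566
red [388, 213, 13, 8, 37] [395.2 216.6] ang,r [37.032  0.118] rrange 0.097 0.148 [np.float64(36.6), np.float64(37.4)]
yel [377, 208, 10, 7, 33] [381.6 210.5] ang,r [36.996  0.175] rrange 0.155 0.195 [np.float64(36.7), np.float64(37.2)]
[0.50752537 0.12131881 0.15291689] 0.03163178409011133
```

```bash
python3 -c "
from station import *
print(finish_job())"
```

```text
the job is handed in; nothing more can be done
None
```

The job is handed in: the red mount stands released on the grey post, and the arm is holding the lid open at about 37°, with the yellow pointer in line with the red index to within the camera's accuracy (under 1°).

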